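# Turn down the dust extractor and lift out its filter cassette

### The arm

A 6-joint arm with a two-finger parallel gripper is mounted at the origin on the work surface. World frame = base frame: x ahead of the robot, y to its left, z up, the work surface at z = 0. Lengths are in m, angles in rad, forces in N, time in s.
With the tool pointing down it reaches from about 0.35 to 0.775 m from the base axis. Payload 5.5 kg.
Tool frame: the origin (TCP) lies at the very end of the fingers, on their centre line; the grasp point (between the pads) lies 19 mm behind it (bot.tcp_to_grasp is the distance from the TCP to the grasp point, in m); z points along the fingers, y is the line along which they close (so a half turn about z gives the same grasp; the last joint's range is limited). The gripper opens to 85 mm and grips with 20 to 120 N. Pads are 22 mm wide; open, the fingers measure 114 mm over their backs; the gripper's body (76 mm by 85 mm) begins 54 mm behind the grasp point. The pads swing forward as they close: fully open they stand 13 mm farther back than shut.
Start: joints at [-1.267, 0.313, 0.046, 1.304, 0, 1.431], TCP at [0.247, -0.519, 0.231] pointing down, gripper open.
Joint ranges: [-2.76, 2.76], [-0.86, 1.69], [-1.03, 1.26], [-2.2, 2.34], [-1.47, 1.5], [-3.14, 3.14]. Speed limits (rad/s): [2.57, 2.57, 3.14, 3.14, 3.14, 3.14].

### API

Orientations are given as a 3x3 rotation matrix whose columns are the frame's x, y, z axes.
In Python, from plant import bot gives the robot as it stands. The module is installed in compiled form; this text tells all that it offers.
- The arm moves only by the shell command python3 -m creep 'ROWS'. ROWS is JSON, a list of rows, each an object of numbers: "gripper": the opening, from -1 (shut) to 1 (fully open); "x", "y", "z": the shift along the tool's x, y, z scaled (see below); "turn": the turn about the tool's z scaled (see below). In form: [{"gripper": .., "x": .., "y": .., "z": .., "turn": ..}, ...]. A call has exactly 10 rows; each row is the pose to reach, as a shift and turn from the pose commanded when the call began, along the tool's axes at that moment; what a row does not reach only later rows make up. The controller multiplies each number of a shift by 80 cm and each number of a turn by 60 degrees. A row lasts 1/12 s, in which the tool goes at most 41.7 mm and 7.16 degrees, less where a joint would pass 70% of its speed; a pose out of reach is approached as far as the arm can. A call with a number of a shift or a turn outside -1 to 1 is refused whole. A call with a gripper value outside its range is refused whole. The fingers move at their own pace and stop on an object; the grip force is fixed at half the most. Time passes only in rows, so rows that repeat a pose let the fingers close, or fill a call up. It gives the time, the measured TCP pose, the force, the opening and the grip force at its end, in the units of the state.
- bot.get_obs(): the state, without advancing time (a new reading comes with each control period).
- bot.get_image(name): name is "side" or "top" or "wrist"; returns a dict with "pixels" (420x560x3 uint8, red, green, blue), "intrinsics" (3x3 intrinsics, pixels), "xyz" and "rotation" of the camera in the world. Camera axes: x right, y up, looking along -z (the intrinsics and any distortion apply to the point x, -y, -z); pixel columns grow to the right and rows downward; lengths in m; the calibration is good to about 2 mm. A picture is of the moment at which its call begins. There is no depth.
- bot.hand_in(): hands the job in; it is judged then, once.
The state is a dict: "time_s": time; "joint_pos": joint angles; "qvel": joint speeds; "effort": joint torques, N m; "ee_pos": TCP position; "eef_rot": TCP orientation; "wrist_force": force on the tool from outside, world axes, zero at the start; "ft_torque": the same for the moment, N m; "opening": finger opening in m; "finger_force": force on a finger pad.
Only numpy, scipy, OpenCV 4.12 (cv2) and the standard library are available. Lean on these libraries where they do the work, as an engineer would, in place of code of your own. Each camera call takes 0.05 s, during which the arm holds its last target. There are 200 camera calls.

### The job

Turn the suction dial of the bench dust extractor down to 2 (the green mark), and only then pinch the two orange side catches of the blue filter cassette together and lift it straight up out of its slot. Finish while still holding it in the air: catches squeezed, upright and still, over its slot and about 6 cm clear above the extractor's white top, with the dial still at 2. Leave the lens tray, the jar, the spectacle frame and the plier where they are.

Things in the scene. Friction and masses are not known exactly. Their poses are not given: they have to be found in the camera images.
- extractor: fixed bench dust extractor. Origin: bench level, middle of its white base (126 x 260 x 48 mm high); x away from the robot, y left, z up. Behind (x 63 to 165 mm) a grey motor housing 240 mm wide, 85 high. Cassette slot at y -65 mm, dial axis at y +75 mm. 9 scale marks ring the dial for 0 to 8: number n lies 1.2 - 0.3 n rad from x towards y. Mark 2 is thick and green, the rest thin, dark
- dial (a joint): suction dial, vertical hinge: value = 0.3 rad x number (0 to 2.4 rad for 0 to 8), growing clockwise seen from above; 2 is 0.6 rad. Detents at every number (about 0.06 N m) hold it when let go. Starts at a number from 4 to 7, so it is turned counter-clockwise. Scale from above: 0 at the left, round the far side, 8 at the right
- dial_grip (a point): on the dial's axis, 68 mm above the bench, in its grey grip bar: 46 mm long, 12 mm thick, from 54 to 80 mm above the bench, standing on a black disc of radius 30 mm (top at 54 mm). x runs along the bar to its red pointer end (the end that shows the number), z up. Pinch the bar across its thickness from above and turn
- cassette_center (a point): centre of the blue filter cassette (loose, 0.13 to 0.25 kg), half-way up its 90 mm height; axes as the extractor's while seated. Core 70 (x) x 34 (y) x 90 mm. Seated, its underside is 6 mm and its top 96 mm above the bench, 48 mm above the white top; 1.5 mm play. Orange catches on both y sides, outer faces 56 mm apart free, 44 mm fully pressed
- catch_left (a joint): orange catch on the cassette's +y side: plate 34 mm wide (x), up to 40 mm above the cassette's centre. 0 free, 0.006 m fully pressed inwards; spring 3 N free, 8 N fully pressed. Its hook holds the cassette down under the slot's edge by 3.5 mm; with both catches pressed over 4 mm it lifts straight out
- catch_right (a joint): orange catch on the cassette's -y side: the same
- slot (a point): centre of the cassette slot, level with the extractor's white top, 48 mm above the bench
- cassette: the same cassette, origin at the centre of its underside
- lens_tray: red lens tray 140 x 100 x 28 mm beside the extractor, loose; origin under its centre; leave alone
- pad_jar: squat glass jar of nose pads, 68 mm across, 55 mm high, loose; origin under its centre; leave alone
- frame: silver rimless spectacle frame standing on its folded temples, 135 mm (y) wide, 36 mm high, loose; origin under its lenses' middle; leave alone
- plier: brass bridge plier lying flat, about 130 mm (y) long, 14 mm high, loose; origin under its middle; leave alone
Mind the look-alikes: they are no part of the job. What is shaped like the cassette but black is not meant.

How it is judged:
On the way, in this order (a step that is already met when the one before it is completed fails the run):
1. the dial is at 2 while the cassette still sits in its slot (value of joint dial between 0.48 and 0.72 rad and z of cassette_center in the frame of extractor below 0.06 m), for 0.3 s.
2. the cassette is drawn out by its pressed catches (value of joint each of catch_left, catch_right above 0.004 m and z of cassette_center in the frame of extractor above 0.11 m), for 0.1 s.
At the end, for the whole second after the job is handed in: Dial at 2 (0.6 rad within 0.12); gripper holding the cassette, both catches pressed over 4 mm, upright within 0.3 rad, still, its underside 30 mm or more above the extractor's white top, its centre within 80 mm of the slot's seen from above, not touching the extractor (value of joint dial between 0.48 and 0.72 rad and value of joint each of catch_left, catch_right above 0.004 m and z of cassette_center in the frame of extractor above 0.123 m and horizontal distance between cassette_center and slot below 0.08 m and angle between cassette_center's own z axis and vertical below 0.3 rad and contact force between the fingers and cassette above 4 N and contact force between cassette and extractor below 0.2 N and linear speed of cassette below 0.05 m/s); the arm keeps its last pose, push and grip.
It fails at once if the lens tray is moved by more than 25 mm (distance of lens_tray from where it was at the start of the episode above 0.025 m).
It fails at once if the jar is moved by more than 25 mm (distance of pad_jar from where it was at the start of the episode above 0.025 m).
It fails at once if the rimless frame is moved by more than 25 mm (distance of frame from where it was at the start of the episode above 0.025 m).
It fails at once if the plier is moved by more than 25 mm (distance of plier from where it was at the start of the episode above 0.025 m).
It also fails if it takes over 51 s, if anything falls off the work surface, if the arm or the gripper's body presses on something with over 40 N, if the wrist force passes 120 N, or if a joint passes its speed limit or range.

## Working session

There is one attempt and no reset: what is moved stays moved. The work goes in short steps, Python scripts to look and compute and a shell command to move; the robot and the scene stay as the last step left them, time stands still between calls to the robot, and variables do not carry over. Pictures are saved under pics/ and viewed, at most 10 in all, crops included, and the job is handed in when it is done.

```bash
mkdir -p pics
python3 - <<'E'
from plant import bot
import cv2,pickle
o=bot.get_obs();print(o['time_s'],o['ee_pos'],o['eef_rot'].round(3) if hasattr(o['eef_rot'],'round') else o['eef_rot'],o['opening'])
for n in("top","side"):
    d=bot.get_image(n);pickle.dump(d,open(f'{n}.pkl','wb'))
    cv2.imwrite(f'pics/{n}.png',cv2.resize(d['pixels'][:,:,::-1],(800,600)))
    print(n,d['xyz'],d['rotation'],d['intrinsics'],[k for k in d])
E
```

```text
0.0 [ 0.24672136 -0.51879927  0.23040217] [[ 0.903  0.429 -0.001]
 [ 0.429 -0.903  0.002]
 [ 0.    -0.002 -1.   ]] 0.08537274484313448
top [0.46244679 0.0281514  1.18156593] [[ 1.31058667e-03  9.96484548e-01 -8.37665085e-02]
 [-9.99900699e-01  1.30506297e-04 -1.40916584e-02]
 [-1.40311878e-02  8.37766587e-02  9.96385767e-01]] [[486.0939451    0.         286.37267721]
 [  0.         486.0939451  215.15007449]
 [  0.           0.           1.        ]] ['pixels', 'intrinsics', 'xyz', 'rotation']
side [ 0.40776016 -0.47877382  0.71341211] [[ 0.96133674  0.22168836 -0.16335834]
 [-0.27519281  0.75179538 -0.59922669]
 [-0.01002953  0.62101367  0.78373556]] [[409.46525846   0.         279.63223319]
 [  0.         409.46525846 210.43346784]
 [  0.           0.           1.        ]] ['pixels', 'intrinsics', 'xyz', 'rotation']
```

View pics/top.png

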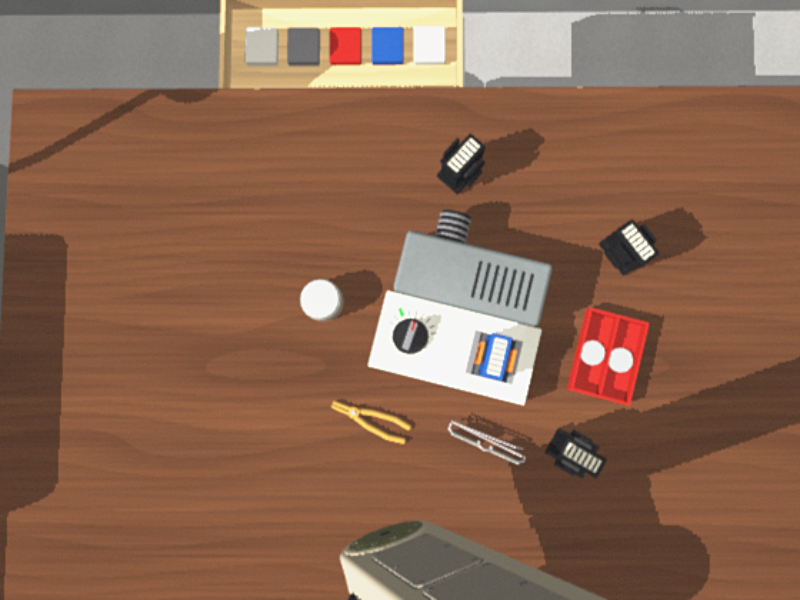

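View pics/side.png

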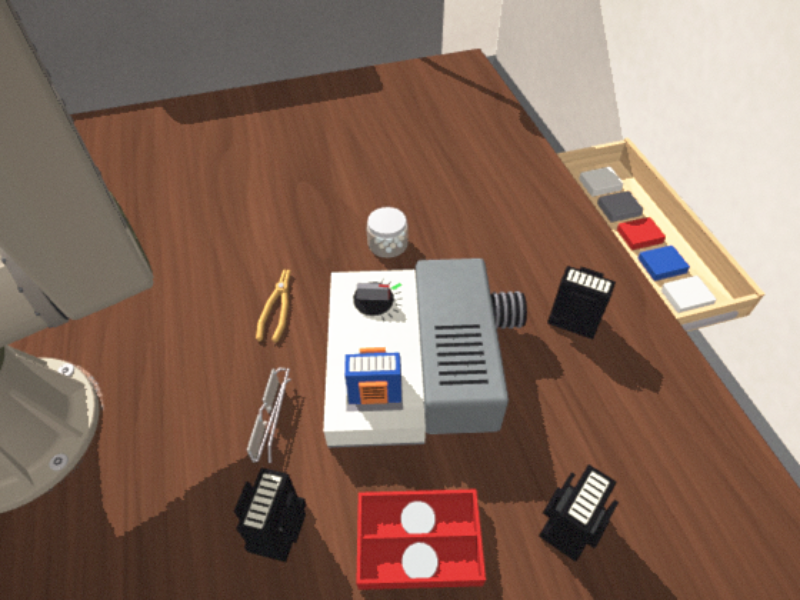

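The top view shows the white base with corners near (369,367), (525,404), (387,291) and (541,327). The dial is at (410,336) and the blue cassette with orange catches at (495,356).
Cassette candidates are black at (461,163), (629,247) and (577,452), and blue in the slot at (495,356). The blue one is meant: right colour, and seated at y −65. I'll confirm it in a crop.

```bash
cat > h.py <<'E'
import numpy as np,cv2
def back(d,px,z):  # px in native pixels -> world at height z
    K=np.array(d['intrinsics']);R=np.array(d['rotation']);c=np.array(d['xyz'])
    u=np.linalg.inv(K)@np.array([px[0],px[1],1.]);r=R@np.array([u[0],-u[1],-u[2]])
    return c+r*(z-c[2])/r[2]
def proj(d,P):
    K=np.array(d['intrinsics']);R=np.array(d['rotation']);c=np.array(d['xyz'])
    q=R.T@(np.array(P)-c);q=K@np.array([q[0],-q[1],-q[2]]);return q[:2]/q[2]
E
python3 - <<'E'
from h import *
import pickle
d=pickle.load(open('top.pkl','rb'))
s=.7
C=np.array([back(d,(u*s,v*s),.048)[:2] for u,v in[(369,367),(525,404),(387,291),(541,327)]])
M=np.array([[-.063,.13],[-.063,-.13],[.063,.13],[.063,-.13]])
print(C, np.linalg.norm(C[0]-C[1]),np.linalg.norm(C[0]-C[2]))
A=C-C.mean(0);y=np.arctan2((M[:,0]*A[:,1]-M[:,1]*A[:,0]).sum(),(M*A).sum());t=C.mean(0)
R=np.array([[np.cos(y),-np.sin(y)],[np.sin(y),np.cos(y)]])
print('ext',t,'yaw',y,'res',C-(t+M@R.T))
print('dial',t+R@[0,.075],'slot',t+R@[0,-.065])
a=back(d,(410*s,336*s),.054);b=back(d,(495*s,356*s),.096);print('direct',a,b)
im=d['pixels'][195:290,250:390,::-1]
cv2.imwrite('pics/crop.png',cv2.resize(im,None,fx=5.7,fy=5.7,interpolation=cv2.INTER_CUBIC))
E
```

```text
[[ 0.46030367  0.10934622]
 [ 0.40108265 -0.14328398]
 [ 0.58469965  0.08052327]
 [ 0.52564209 -0.17088118]] 0.2594786037274629 0.12769150917331865
ext [ 0.49293201 -0.03107392] yaw -0.22902157735978218 res [[-7.86558241e-04 -4.87990512e-04]
 [-9.81137794e-04  9.29480630e-05]
 [ 8.99406087e-04 -7.05821825e-04]
 [ 8.68289947e-04  1.10086427e-03]]
dial [0.50995887 0.04196776] slot [ 0.47817541 -0.0943767 ]
direct [0.51056249 0.04258161 0.054     ] [ 0.47772146 -0.09035388  0.096     ]
```

View pics/crop.png

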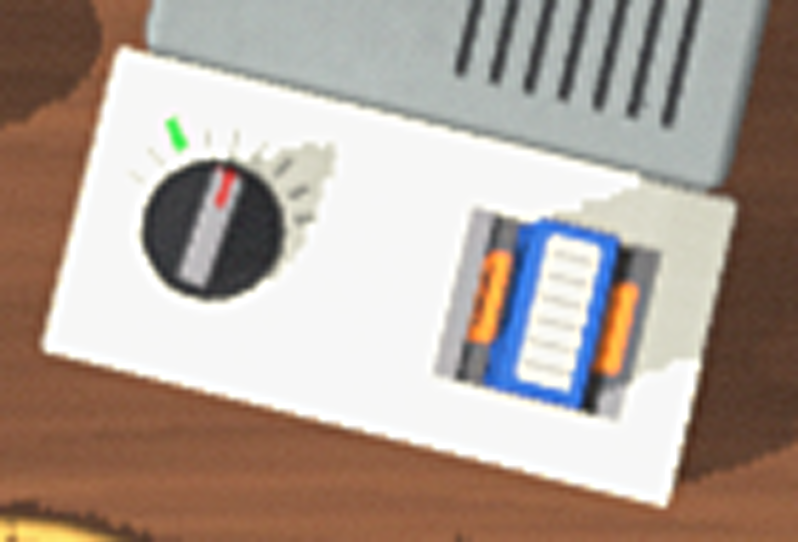

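The crop confirms the blue cassette with orange catches at about (555,315). The dial is at (213,229) and the green mark at (177,133). The red pointer is about 17° clockwise of image-up, so it reads 4. Extractor sizes match (259 × 128 mm). Setting off to above the dial, with tool yaw −0.229+π to stay inside j6's range.

```bash
python3 -m creep '[{"gripper":1,"x":0.06,"y":-0.05,"z":0,"turn":-0.1},{"gripper":1,"x":0.1,"y":-0.08,"z":0,"turn":-0.2},{"gripper":1,"x":0.14,"y":-0.11,"z":0,"turn":-0.3},{"gripper":1,"x":0.18,"y":-0.14,"z":0,"turn":-0.4},{"gripper":1,"x":0.22,"y":-0.17,"z":0,"turn":-0.5},{"gripper":1,"x":0.26,"y":-0.2,"z":0,"turn":-0.6},{"gripper":1,"x":0.3,"y":-0.23,"z":0,"turn":-0.7},{"gripper":1,"x":0.34,"y":-0.26,"z":0,"turn":-0.8},{"gripper":1,"x":0.38,"y":-0.3,"z":0,"turn":-0.9},{"gripper":1,"x":0.4,"y":-0.33,"z":0,"turn":-1}]'
cat > go.py <<'E'
import sys
from h import *
from plant import bot
x,y,z,yaw=map(float,sys.argv[1:])
o=bot.get_obs();R=np.array(o['eef_rot']);p=np.array(o['ee_pos'])
d=R.T@(np.array([x,y,z])-p);cy=np.arctan2(R[1,0],R[0,0]);t=-((yaw-cy+np.pi)%(2*np.pi)-np.pi)
print(o['time_s'],p.round(4),'yaw',round(cy,3),'q',np.round(o['joint_pos'],2),'F',np.round(o['wrist_force'],1),'op',o['opening'],o['finger_force'])
print('units',(d/.8).round(4),'turn',round(np.degrees(t)/60,3),'mm',(d*1000).round(1))
E
python3 go.py .510 .042 .17 2.912
```

```text
time_s: 0.93
ee_pos: [0.4235, -0.1418, 0.231]
eef_rot: [[0.075, 0.997, 0.0], [0.997, -0.075, -0.0], [-0.0, 0.0, -1.0]]
wrist_force: [1.1, -0.7, -0.8]
opening: 0.0853
finger_force: 0.0
0.9333 [ 0.4235 -0.1418  0.231 ] yaw 1.496 q [-0.5   0.06 -0.26  1.24  0.    1.14] F [ 1.1 -0.7 -0.8] op 0.08531275212002971 0.0
units [0.2372 0.0906 0.0763] turn -1.352 mm [189.7  72.5  61. ]
```

```bash
python3 -m creep '[{"gripper":1,"x":0.04,"y":0.015,"z":0.01,"turn":-0.1},{"gripper":1,"x":0.08,"y":0.03,"z":0.02,"turn":-0.2},{"gripper":1,"x":0.12,"y":0.045,"z":0.03,"turn":-0.3},{"gripper":1,"x":0.16,"y":0.06,"z":0.04,"turn":-0.4},{"gripper":1,"x":0.2,"y":0.075,"z":0.05,"turn":-0.5},{"gripper":1,"x":0.237,"y":0.09,"z":0.06,"turn":-0.6},{"gripper":1,"x":0.237,"y":0.09,"z":0.07,"turn":-0.7},{"gripper":1,"x":0.237,"y":0.09,"z":0.076,"turn":-0.8},{"gripper":1,"x":0.237,"y":0.09,"z":0.076,"turn":-0.9},{"gripper":1,"x":0.237,"y":0.09,"z":0.076,"turn":-1}]' >/dev/null
python3 -m creep '[{"gripper":1,"x":0,"y":0,"z":0,"turn":-0.1},{"gripper":1,"x":0,"y":0,"z":0,"turn":-0.2},{"gripper":1,"x":0,"y":0,"z":0,"turn":-0.3},{"gripper":1,"x":0,"y":0,"z":0,"turn":-0.352},{"gripper":1,"x":0,"y":0,"z":0,"turn":-0.352},{"gripper":1,"x":0,"y":0,"z":0,"turn":-0.352},{"gripper":1,"x":0,"y":0,"z":0,"turn":-0.352},{"gripper":1,"x":0,"y":0,"z":0,"turn":-0.352},{"gripper":1,"x":0,"y":0,"z":0,"turn":-0.352},{"gripper":1,"x":0,"y":0,"z":0,"turn":-0.352}]'
python3 go.py .510 .042 .058 2.912
python3 - <<'E'
from plant import bot
import cv2,pickle
d=bot.get_image('wrist');pickle.dump(d,open('w1.pkl','wb'));print(d['xyz'],d['rotation'])
cv2.imwrite('pics/w1.png',cv2.resize(d['pixels'][:,:,::-1],(800,600)))
E
```

```text
time_s: 2.6
ee_pos: [0.5094, 0.0397, 0.1705]
eef_rot: [[-0.972, 0.233, 0.0], [0.233, 0.972, -0.0], [-0.0, -0.0, -1.0]]
wrist_force: [0.0, -0.5, 0.4]
opening: 0.0854
finger_force: 0.0
2.6 [0.5094 0.0397 0.1705] yaw 2.906 q [-0.08  0.22 -0.23  1.12 -0.    0.16] F [ 0.  -0.5  0.4] op 0.08537363967758711 0.0
units [-0.      0.0029  0.1406] turn -0.005 mm [ -0.    2.3 112.5]
[0.44147089 0.05597121 0.3139851 ] [[ 2.33097372e-01 -9.35383400e-01 -2.65938922e-01]
 [ 9.72453138e-01  2.24412539e-01  6.30389372e-02]
 [ 7.14453231e-04 -2.73307350e-01  9.61926495e-01]]
```

View pics/w1.png

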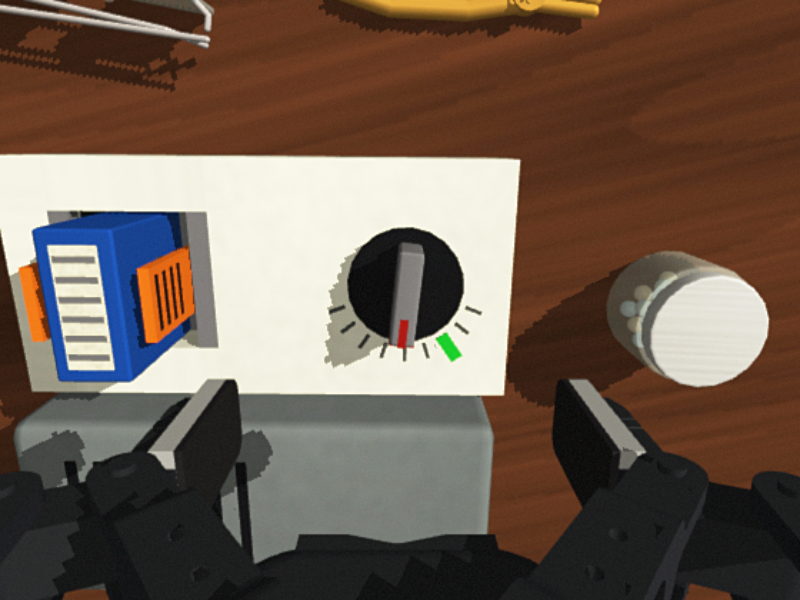

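The wrist view shows the disc centred at (406,286), with the bar from (411,245) to (403,345). Its red end points at mark 4, two past the green mark at (449,347). I'll check the position from the disc, cassette top and base corners.

Run:
```python
from h import *
import pickle
d=pickle.load(open('w1.pkl','rb'));s=.7
b=lambda u,v,z:back(d,(u*s,v*s),z).round(4)
print('disc',b(406,284,.054),'bar top ends',b(411,244,.080),b(403,320,.080))
a,c=b(520,159,.048),b(505,395,.048);print('corners',a,c,np.arctan2(*(c-a)[[1,0]]))
print('cass top c',(b(34,230,.096)+b(104,222,.096)+b(59,379,.096)+b(133,381,.096))/4)
```

```text
disc [0.5089 0.0451 0.054 ] bar top ends [0.4846 0.0526 0.08  ] [0.5188 0.0408 0.08  ]
corners [0.462  0.1134 0.048 ] [0.5852 0.0837 0.048 ] -0.2365578095440158
cass top c [ 0.4751   -0.091275  0.096   ]
```

```bash
python3 -m creep '[{"gripper":1,"x":0.001,"y":0.005,"z":0.03,"turn":0},{"gripper":1,"x":0.001,"y":0.005,"z":0.06,"turn":0},{"gripper":1,"x":0.001,"y":0.005,"z":0.09,"turn":0},{"gripper":1,"x":0.001,"y":0.005,"z":0.115,"turn":0},{"gripper":1,"x":0.001,"y":0.005,"z":0.13,"turn":0},{"gripper":1,"x":0.001,"y":0.005,"z":0.138,"turn":0},{"gripper":1,"x":0.001,"y":0.005,"z":0.138,"turn":0},{"gripper":0.3,"x":0.001,"y":0.005,"z":0.138,"turn":0},{"gripper":0,"x":0.001,"y":0.005,"z":0.138,"turn":0},{"gripper":-0.3,"x":0.001,"y":0.005,"z":0.138,"turn":0}]'
python3 -m creep '[{"gripper":-0.6,"x":0,"y":0,"z":0,"turn":0},{"gripper":-1,"x":0,"y":0,"z":0,"turn":0},{"gripper":-1,"x":0,"y":0,"z":0,"turn":0},{"gripper":-1,"x":0,"y":0,"z":0,"turn":0},{"gripper":-1,"x":0,"y":0,"z":0,"turn":0},{"gripper":-1,"x":0,"y":0,"z":0,"turn":0},{"gripper":-1,"x":0,"y":0,"z":0,"turn":0},{"gripper":-1,"x":0,"y":0,"z":0,"turn":0},{"gripper":-1,"x":0,"y":0,"z":0,"turn":0},{"gripper":-1,"x":0,"y":0,"z":0,"turn":0}]'
```

```text
time_s: 3.48
ee_pos: [0.5106, 0.0437, 0.0612]
eef_rot: [[-0.973, 0.233, 0.002], [0.233, 0.973, -0.0], [-0.002, 0.0, -1.0]]
wrist_force: [-1.1, -0.1, 0.5]
opening: 0.0517
finger_force: 0.0
time_s: 4.32
ee_pos: [0.51, 0.0441, 0.0607]
eef_rot: [[-0.973, 0.232, 0.001], [0.232, 0.973, 0.0], [-0.001, 0.001, -1.0]]
wrist_force: [-0.4, 1.4, 5.0]
opening: 0.0108
finger_force: 60.4
```

```bash
python3 -m creep '[{"gripper":-1,"x":0,"y":0,"z":0,"turn":-0.07},{"gripper":-1,"x":0,"y":0,"z":0,"turn":-0.14},{"gripper":-1,"x":0,"y":0,"z":0,"turn":-0.21},{"gripper":-1,"x":0,"y":0,"z":0,"turn":-0.28},{"gripper":-1,"x":0,"y":0,"z":0,"turn":-0.35},{"gripper":-1,"x":0,"y":0,"z":0,"turn":-0.42},{"gripper":-1,"x":0,"y":0,"z":0,"turn":-0.49},{"gripper":-1,"x":0,"y":0,"z":0,"turn":-0.56},{"gripper":-1,"x":0,"y":0,"z":0,"turn":-0.573},{"gripper":-1,"x":0,"y":0,"z":0,"turn":-0.573}]'
python3 -m creep '[{"gripper":-1,"x":0,"y":0,"z":0,"turn":0},{"gripper":-1,"x":0,"y":0,"z":0,"turn":0},{"gripper":-1,"x":0,"y":0,"z":0,"turn":0},{"gripper":0,"x":0,"y":0,"z":0,"turn":0},{"gripper":0,"x":0,"y":0,"z":0,"turn":0},{"gripper":0,"x":0,"y":0,"z":0,"turn":0},{"gripper":0,"x":0,"y":0,"z":-0.03,"turn":0},{"gripper":0,"x":0,"y":0,"z":-0.06,"turn":0},{"gripper":1,"x":0,"y":0,"z":-0.1,"turn":0},{"gripper":1,"x":0,"y":0,"z":-0.14,"turn":0}]'
python3 go.py .477 -.093 .17 2.909
python3 - <<'E'
from plant import bot
import cv2,pickle
d=bot.get_image('wrist');pickle.dump(d,open('w2.pkl','wb'))
cv2.imwrite('pics/w2.png',cv2.resize(d['pixels'][:,:,::-1],(800,600)))
E
```

```text
time_s: 5.15
ee_pos: [0.51, 0.0439, 0.0607]
eef_rot: [[-0.934, -0.358, 0.001], [-0.358, 0.934, 0.0], [-0.001, -0.0, -1.0]]
wrist_force: [-1.6, 1.2, 5.3]
opening: 0.0107
finger_force: 60.5
time_s: 5.98
ee_pos: [0.5087, 0.0437, 0.1725]
eef_rot: [[-0.934, -0.357, -0.002], [-0.357, 0.934, -0.0], [0.002, 0.001, -1.0]]
wrist_force: [0.5, 0.2, -0.6]
opening: 0.0652
finger_force: 0.0
5.9833 [0.5087 0.0437 0.1725] yaw -2.776 q [-0.07  0.22 -0.23  1.13 -0.   -0.44] F [ 0.5  0.2 -0.6] op 0.06523672374920854 0.0
units [ 0.098  -0.1455  0.0032] turn 0.571 mm [  78.4 -116.4    2.6]
```

View pics/w2.png

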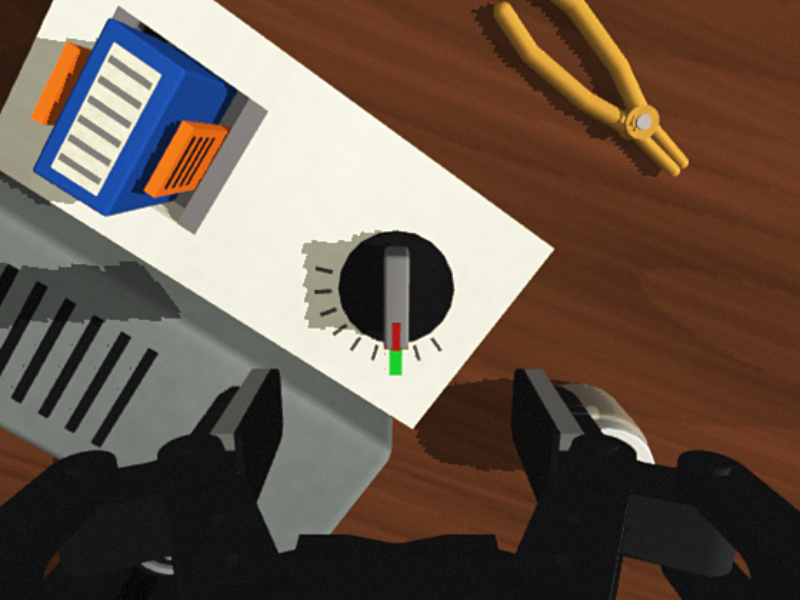

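The red pointer end at (396,348) lines up with the green mark at (396,362), so the dial is at 2. The grip put the dial axis at (0.510, 0.0439), which puts the slot at about (0.478, −0.0925). Moving above the cassette.

```bash
python3 -m creep '[{"gripper":1,"x":0.02,"y":-0.03,"z":0,"turn":0.1},{"gripper":1,"x":0.04,"y":-0.06,"z":0,"turn":0.2},{"gripper":1,"x":0.06,"y":-0.09,"z":0,"turn":0.3},{"gripper":1,"x":0.08,"y":-0.12,"z":0,"turn":0.4},{"gripper":1,"x":0.098,"y":-0.145,"z":0,"turn":0.5},{"gripper":1,"x":0.098,"y":-0.145,"z":0,"turn":0.571},{"gripper":1,"x":0.098,"y":-0.145,"z":0,"turn":0.571},{"gripper":1,"x":0.098,"y":-0.145,"z":0,"turn":0.571},{"gripper":1,"x":0.098,"y":-0.145,"z":0,"turn":0.571},{"gripper":1,"x":0.098,"y":-0.145,"z":0,"turn":0.571}]' >/dev/null
python3 go.py .478 -.0925 .065 2.909
python3 - <<'E'
from plant import bot
import cv2,pickle
d=bot.get_image('wrist');pickle.dump(d,open('w3.pkl','wb'))
cv2.imwrite('pics/w3.png',cv2.resize(d['pixels'][:,:,::-1],(800,600)))
E
```

```text
6.8667 [ 0.4779 -0.0919  0.1719] yaw 2.911 q [-0.36  0.17 -0.29  1.11 -0.   -0.12] F [ 0.5 -0.5  0.3] op 0.0853073394545255 0.0
units [-0.0004 -0.0007  0.1337] turn 0.002 mm [ -0.3  -0.6 106.9]
```

View pics/w3.png

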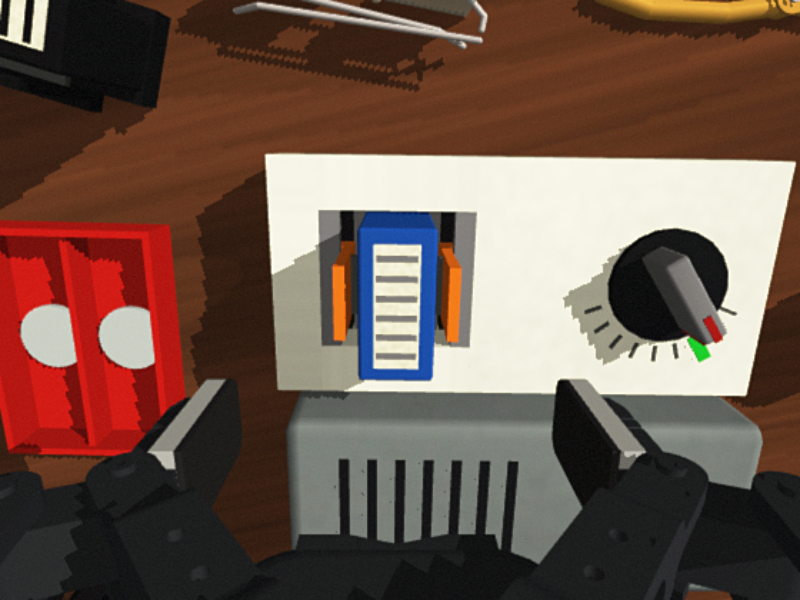

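The cassette is centred between the fingers: catches at columns 333–462, finger pads symmetric about 398. The dial is still at 2. Descend, squeeze, check, then lift.

```bash
python3 -m creep '[{"gripper":1,"x":0,"y":0,"z":0.03,"turn":0},{"gripper":1,"x":0,"y":0,"z":0.06,"turn":0},{"gripper":1,"x":0,"y":0,"z":0.085,"turn":0},{"gripper":1,"x":0,"y":0,"z":0.105,"turn":0},{"gripper":1,"x":0,"y":0,"z":0.12,"turn":0},{"gripper":1,"x":0,"y":0,"z":0.13,"turn":0},{"gripper":1,"x":0,"y":0,"z":0.137,"turn":0},{"gripper":1,"x":0,"y":0,"z":0.141,"turn":0},{"gripper":1,"x":0,"y":0,"z":0.141,"turn":0},{"gripper":0.4,"x":0,"y":0,"z":0.141,"turn":0}]'
python3 -m creep '[{"gripper":0.2,"x":0,"y":0,"z":0,"turn":0},{"gripper":0,"x":0,"y":0,"z":0,"turn":0},{"gripper":-0.3,"x":0,"y":0,"z":0,"turn":0},{"gripper":-1,"x":0,"y":0,"z":0,"turn":0},{"gripper":-1,"x":0,"y":0,"z":0,"turn":0},{"gripper":-1,"x":0,"y":0,"z":0,"turn":0},{"gripper":-1,"x":0,"y":0,"z":0,"turn":0},{"gripper":-1,"x":0,"y":0,"z":0,"turn":0},{"gripper":-1,"x":0,"y":0,"z":0,"turn":0},{"gripper":-1,"x":0,"y":0,"z":0,"turn":0}]'
```

```text
time_s: 7.75
ee_pos: [0.4783, -0.0926, 0.0598]
eef_rot: [[-0.973, 0.23, 0.001], [0.23, 0.973, -0.0], [-0.001, -0.0, -1.0]]
wrist_force: [-0.0, 1.3, -0.1]
opening: 0.0755
finger_force: 0.0
time_s: 8.58
ee_pos: [0.4791, -0.0927, 0.0623]
eef_rot: [[-0.973, 0.231, 0.004], [0.231, 0.973, -0.001], [-0.004, 0.0, -1.0]]
wrist_force: [-4.2, 3.0, 19.0]
opening: 0.0363
finger_force: 59.4
```

The opening of 36 mm is smaller than the 44 mm expected, and there is 19 N pushing up. I'll look before lifting.

Run:
```python
from plant import bot
import cv2,numpy as np
a=bot.get_image('wrist')['pixels'][130:420,100:460,::-1]
b=bot.get_image('side')['pixels'][170:320,180:400,::-1]
a=cv2.resize(a,(400,322));b=cv2.resize(b,(400,273),interpolation=cv2.INTER_CUBIC)
cv2.imwrite('pics/w4.png',np.vstack([a,b]))
```

```text
(no output)
```

View pics/w4.png

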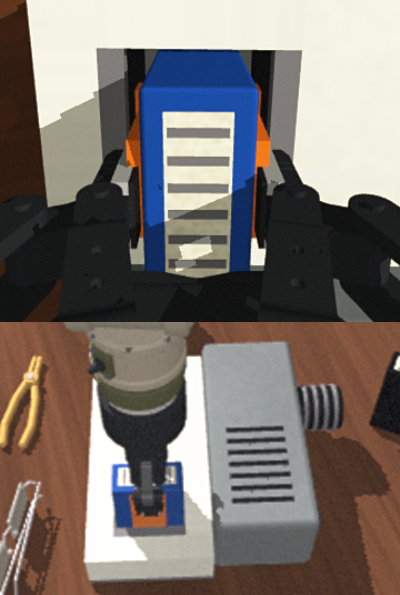

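The pads are on the orange catches, which are pressed in against the core. The grip is right and the opening reading is just offset. Lifting straight up 102 mm.

```bash
python3 -m creep '[{"gripper":-1,"x":0,"y":0,"z":-0.005,"turn":0},{"gripper":-1,"x":0,"y":0,"z":-0.01,"turn":0},{"gripper":-1,"x":0,"y":0,"z":-0.016,"turn":0},{"gripper":-1,"x":0,"y":0,"z":-0.022,"turn":0},{"gripper":-1,"x":0,"y":0,"z":-0.028,"turn":0},{"gripper":-1,"x":0,"y":0,"z":-0.034,"turn":0},{"gripper":-1,"x":0,"y":0,"z":-0.04,"turn":0},{"gripper":-1,"x":0,"y":0,"z":-0.046,"turn":0},{"gripper":-1,"x":0,"y":0,"z":-0.052,"turn":0},{"gripper":-1,"x":0,"y":0,"z":-0.056,"turn":0}]'
```

```text
time_s: 9.52
ee_pos: [0.478, -0.0926, 0.1048]
eef_rot: [[-0.973, 0.231, 0.0], [0.231, 0.973, -0.0], [-0.0, -0.0, -1.0]]
wrist_force: [-0.5, -0.0, -1.5]
opening: 0.0353
finger_force: 61.2
```

```bash
python3 -m creep '[{"gripper":-1,"x":0,"y":0,"z":-0.008,"turn":0},{"gripper":-1,"x":0,"y":0,"z":-0.018,"turn":0},{"gripper":-1,"x":0,"y":0,"z":-0.028,"turn":0},{"gripper":-1,"x":0,"y":0,"z":-0.038,"turn":0},{"gripper":-1,"x":0,"y":0,"z":-0.048,"turn":0},{"gripper":-1,"x":0,"y":0,"z":-0.058,"turn":0},{"gripper":-1,"x":0,"y":0,"z":-0.066,"turn":0},{"gripper":-1,"x":0,"y":0,"z":-0.072,"turn":0},{"gripper":-1,"x":0,"y":0,"z":-0.074,"turn":0},{"gripper":-1,"x":0,"y":0,"z":-0.074,"turn":0}]'
python3 -m creep '[{"gripper":-1,"x":0,"y":0,"z":0,"turn":0},{"gripper":-1,"x":0,"y":0,"z":0,"turn":0},{"gripper":-1,"x":0,"y":0,"z":0,"turn":0},{"gripper":-1,"x":0,"y":0,"z":0,"turn":0},{"gripper":-1,"x":0,"y":0,"z":0,"turn":0},{"gripper":-1,"x":0,"y":0,"z":0,"turn":0},{"gripper":-1,"x":0,"y":0,"z":0,"turn":0},{"gripper":-1,"x":0,"y":0,"z":0,"turn":0},{"gripper":-1,"x":0,"y":0,"z":0,"turn":0},{"gripper":-1,"x":0,"y":0,"z":0,"turn":0}]'
python3 - <<'E'
from plant import bot
import cv2
cv2.imwrite('pics/s5.png',cv2.resize(bot.get_image('side')['pixels'][120:360,120:440,::-1],(800,600)))
E
```

```text
time_s: 10.35
ee_pos: [0.478, -0.0926, 0.1638]
eef_rot: [[-0.973, 0.231, 0.001], [0.231, 0.973, -0.0], [-0.001, -0.0, -1.0]]
wrist_force: [-0.2, -1.0, -2.1]
opening: 0.0355
finger_force: 61.2
time_s: 11.18
ee_pos: [0.4778, -0.0925, 0.1633]
eef_rot: [[-0.973, 0.231, 0.0], [0.231, 0.973, -0.0], [-0.0, -0.0, -1.0]]
wrist_force: [0.5, -0.5, -1.6]
opening: 0.0354
finger_force: 61.2
```

View pics/s5.png

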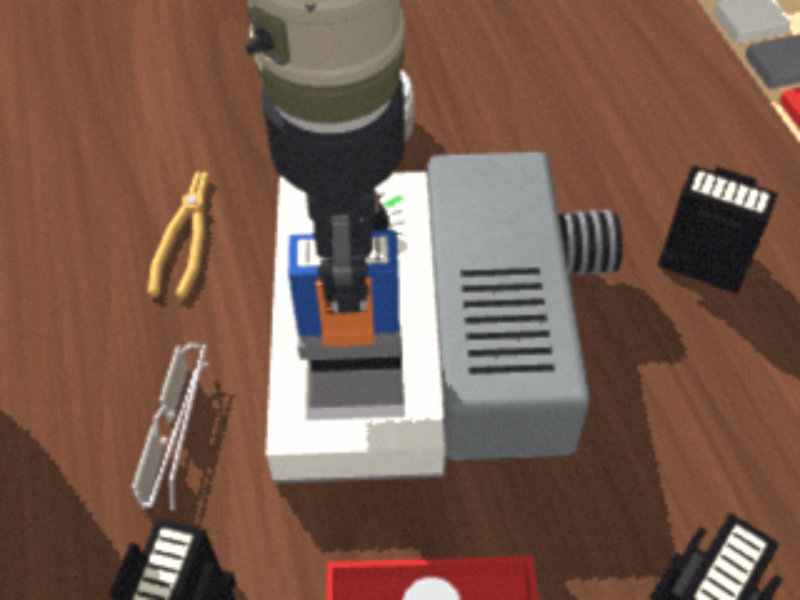

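The cassette hangs upright in the gripper with the slot empty below it, at (355,390). Catches are pressed and the bystander objects haven't moved. One projection check of its height.

Run:
```python
from h import *
import pickle
d=pickle.load(open('side.pkl','rb'));y=-.231
R=np.array([[np.cos(y),-np.sin(y)],[np.sin(y),np.cos(y)]])
for z in(.15,.17,.198,.21):
    for m in([-.035,-.017],[.035,-.017]):
        p=R@m+[.478,-.0925];q=proj(d,[*p,z]);print(z,((q-120)/.4).round())
```

```text
0.15 [297. 315.]
0.15 [403. 311.]
0.17 [294. 298.]
0.17 [403. 293.]
0.198 [290. 273.]
0.198 [403. 268.]
0.21 [288. 261.]
0.21 [402. 256.]
```

The −y top edge appears at row ~270, matching a top height of 0.198 m, so the underside is about 60 mm clear. Handing in.

```bash
python3 -c "
from plant import bot
print(bot.hand_in())"
```

```text
the job is handed in; nothing more can be done
None
```

I turned the dial down to 2, then squeezed both catches and lifted the cassette straight up. I handed in at about 11 s of the 51 s, with it held still about 6 cm above the white top; the hand-in gave no verdict, so I can't say whether it passed.

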